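# Put the chairside containers back on their own mats

### The arm

A 6-joint arm with a two-finger parallel gripper is mounted at the origin on the work surface. World frame = base frame: x ahead of the robot, y to its left, z up, the work surface at z = 0. Lengths are in m, angles in rad, forces in N, time in s.
With the tool pointing down it reaches from about 0.3 to 0.875 m from the base axis. Payload 6.4 kg.
Tool frame: the origin (TCP) lies midway between the tips of the shut fingers; the grasp point (between the pads) lies ctrl.grip_depth behind it (ctrl.grip_depth is the distance from the TCP to the grasp point, in m); x points along the fingers, y is the direction in which the jaws open and shut, and the axes are right-handed (so a half turn about x gives the same grasp; the last joint's range is limited). The gripper opens to 85 mm and grips with 20 to 120 N. Pads are 22 mm wide; open, the fingers measure 114 mm over their backs; the gripper's body (76 mm by 85 mm) begins 54 mm behind the grasp point. The pads swing forward as they close: fully open they stand 13 mm farther back than shut.
Start: joints at [1.098, 0.181, 1.607, -0, 1.354, -0.206], TCP at [0.152, 0.555, 0.231] pointing down, gripper open.
Joint ranges: [-2.99, 2.99], [-0.89, 2.07], [0.3, 2.58], [-1.14, 4.28], [0, 2.63], [-3.12, 3.12]. Speed limits (rad/s): [2.57, 2.57, 3.01, 3.14, 3.14, 3.14].

### API

Orientations are given as a unit quaternion [w, x, y, z].
In Python, from bench import ctrl gives the robot as it stands.
- The arm moves only by the shell command python3 -m creep 'ROWS'. ROWS is text: rows parted by semicolons, each of 7 numbers parted by spaces: the opening, from 0 (shut) to 1 (fully open), then the shift along the tool's x, y, z in cm, then the turn, a rotation vector about the tool's x, y, z in rad. In form: claw x y z ax ay az; .... A call has 1 to 10 rows; each row shifts and turns the pose as measured when the row begins, along the tool's axes as they then stand; what a row does not reach is not made up. A row lasts 1/8 s, in which the tool goes at most 62.5 mm and 10.7 degrees, less where a joint would pass 70% of its speed; a pose out of reach is approached as far as the arm can. A call with a gripper value outside its range is refused whole. The fingers move at their own pace and stop on an object; the grip force is fixed at half the most. Time passes only in rows, so rows that do not move let the fingers close. It gives the time, the measured TCP pose, the force and the opening at its end, in the units of the state.
- ctrl.get_obs(): the state, without advancing time (a new reading comes with each control period).
- ctrl.camera(name): name is "side" or "top"; returns (picture, depth): 420x560x3 uint8, blue, green, red; 420x560 float32, m along the optical axis (not along the pixel's ray), 0 where there is no reading.
- ctrl.calibration(name): a dict with "mtx" (3x3 intrinsics, pixels), "R" (3x3) and "t" (3): a world point X has camera coordinates R X + t. Camera axes: x right, y down, z forward; pixel columns grow to the right and rows downward; lengths in m; the calibration is good to about 2 mm. A picture is of the moment at which its call begins. calibration takes no time and is no camera call.
- ctrl.hand_in(): hands the job in, once; it reports no verdict.
Trained networks look in the newest picture that a camera, given by its name, has taken for a name from the list of things; names that differ only in an ending like _2 or _b are one class to them, and where a whole thing is asked for, a point or a joint stands for the part that bears it (a point fixed in the world has none). Each returns a list of dicts, best first, with "confidence" (0 to 1); they miss things now and then, are a little off and sometimes report something else, mostly with a low value. They report only what shows in the picture. A call takes as long as a camera call.
- ctrl.find_in(query, camera): "rect" ([left, top, right, bottom] in pixels, round what is visible of it).
The state is a dict: "time_s": time; "q": joint angles; "dq": joint speeds; "joint_efforts": joint torques, N m; "eef_pos": TCP position; "eef_rot": TCP orientation; "wrist_force": force on the tool from outside, world axes, zero at the start; "torque": the same for the moment, N m; "opening": opening from 0.0 (shut) to 1.0 (fully open).
Only numpy, scipy, OpenCV 4.12 (cv2) and the standard library are available. Lean on these libraries where they do the work, as an engineer would, in place of code of your own. Each camera call takes 0.05 s, during which the arm holds its last target.

### The job

The three containers were put back on one another's mats: move each to the mat of its own shape, so that the round jar stands upright in the middle of the round mat, the square bur block in the middle of the square mat and the oblong tip rack in the middle of the oblong mat, the block and the rack turned to line up with their mats (either way round). They must stay clean: use the empty steel slab as the parking spot on the way and never set one on the bare counter. Set them down without dropping or tipping them, and leave the dish, the dropper bottle and the small cup where they are.

Things in the scene. Friction and masses are not known exactly. Their poses are not given: they have to be found in the camera images.
- jar: Round metal jar with its lid fixed on: 52 mm diameter straight body up to 58 mm, 54 mm lid from 58 to 64 mm, an 18 mm knob on top (whole height 78 mm); about 0.2 kg. Origin: centre of its underside, z up. Starts on the square mat.
- bur_block: Square aluminium block, 48 x 48 mm and 40 mm high, with nine thin burs standing 13 to 19 mm out of its top (whole height 59 mm); about 0.2 kg. Origin: centre of its underside, z up, x and y square to its sides. Starts on the oblong mat.
- tip_rack: Oblong white plastic rack, 84 mm (x) by 34 mm (y), 42 mm high, with a row of five short black and grey tips standing 14 mm out of its top (whole height 56 mm); about 0.12 kg. Origin: centre of its underside, z up, x along its length. Starts on the round mat.
- round_mat: Round dark teal mat, 100 mm diameter, 8 mm thick, fixed to the counter: the jar's place. Origin: centre of its underside, on the counter; its top is 8 mm higher.
- square_mat: Square dark teal mat, 90 x 90 mm, 8 mm thick, fixed: the bur block's place. Origin: centre of its underside, x and y square to its sides; its top is 8 mm higher.
- oblong_mat: Oblong dark teal mat, 120 mm (x) by 70 mm (y), 8 mm thick, fixed: the tip rack's place. Origin: centre of its underside, x along its length; its top is 8 mm higher.
- steel_slab: Bare, clean mid-grey steel slab, 110 mm (x) by 90 mm (y), 8 mm thick, fixed, empty at the start: the free spot for parking. Origin: centre of its underside; its top is 8 mm higher.
- dappen_dish: Small greenish glass dish, waisted, 34 mm across and 22 mm high, loose on the counter among the mats; leave alone. Origin: centre of its underside.
- drop_bottle: Small amber glass dropper bottle, 28 mm diameter, 55 mm high, loose on the counter among the mats; leave alone. Origin: centre of its underside.
- paste_cup: Small open white plastic cup, 34 mm across at the rim, 24 mm high, loose on the counter among the mats; leave alone. Origin: centre of its underside.

How it is judged:
On the way:
1. one of the containers is parked on the steel slab (((horizontal distance between jar and steel_slab below 0.05 m and z of jar in the frame of steel_slab between 0.005 and 0.012 m) or (horizontal distance between bur_block and steel_slab below 0.05 m and z of bur_block in the frame of steel_slab between 0.005 and 0.012 m) or (horizontal distance between tip_rack and steel_slab below 0.05 m and z of tip_rack in the frame of steel_slab between 0.005 and 0.012 m))), for 0.2 s.
At the end, for the whole second after the job is handed in: Jar on the round mat, bur block on the square, tip rack on the oblong: each upright (0.1 rad) on the mat's top, within 15 mm of its centre, released, at rest; rack's length along its mat's and block's sides along its mat's within 0.3 rad, either way round (horizontal distance between jar and round_mat below 0.015 m and z of jar in the frame of round_mat between 0.005 and 0.012 m and angle between each of jar, bur_block, tip_rack's own z axis and vertical below 0.1 rad and linear speed of each of jar, bur_block, tip_rack below 0.01 m/s and angular speed of each of jar, bur_block, tip_rack below 0.1 rad/s and horizontal distance between bur_block and square_mat below 0.015 m and z of bur_block in the frame of square_mat between 0.005 and 0.012 m and horizontal distance between tip_rack and oblong_mat below 0.015 m and z of tip_rack in the frame of oblong_mat between 0.005 and 0.012 m and angle between the x axis of tip_rack and the x axis of oblong_mat, either way round below 0.3 rad and (angle between the x axis of bur_block and the x axis of square_mat, either way round below 0.3 rad or angle between the x axis of bur_block and the y axis of square_mat, either way round below 0.3 rad)); the robot touches nothing.
It fails at once if a container is set on the bare counter (height (world z) of any of jar, bur_block, tip_rack below 0.004 m).
It fails at once if a container is tipped (over 35 degrees) (angle between any of jar, bur_block, tip_rack's own z axis and vertical above 0.6 rad).
It fails at once if a container is dropped or thrown (faster than 0.7 m/s while no finger touches it) ((linear speed of jar above 0.7 m/s and contact force between the fingers and jar below 0.1 N) or (linear speed of bur_block above 0.7 m/s and contact force between the fingers and bur_block below 0.1 N) or (linear speed of tip_rack above 0.7 m/s and contact force between the fingers and tip_rack below 0.1 N)).
It fails at once if the dish, dropper bottle or cup is shifted by more than 20 mm or knocked over ((distance of dappen_dish from where it was at the start of the episode above 0.02 m or angle between dappen_dish's own z axis and vertical above 0.5 rad) or (distance of drop_bottle from where it was at the start of the episode above 0.02 m or angle between drop_bottle's own z axis and vertical above 0.5 rad) or (distance of paste_cup from where it was at the start of the episode above 0.02 m or angle between paste_cup's own z axis and vertical above 0.5 rad)).
It also fails if it takes over 120 s, if anything falls off the work surface, if the arm or the gripper's body presses on something with over 40 N, if the wrist force passes 120 N, or if a joint passes its speed limit or range.

## Working session

There is one attempt and no reset: what is moved stays moved. The work goes in short steps, Python scripts to look and compute and a shell command to move; the robot and the scene stay as the last step left them, time stands still between calls to the robot, and variables do not carry over. Pictures are saved under pics/ and viewed, and the job is handed in when it is done.

```bash
ls; mkdir -p pics; python3 - <<'E'
from bench import ctrl
import cv2
print(ctrl.get_obs(), ctrl.grip_depth)
for c in ("top","side"):
    p,d=ctrl.camera(c); cv2.imwrite(f"pics/{c}0.png",p)
    print(c,{k:v.round(4).tolist() for k,v in ctrl.calibration(c).items()})
E
```

```text
pics
{'time_s': 0.0, 'q': array([ 1.09772088e+00,  1.81546608e-01,  1.60799848e+00,  1.21730265e-05,
        1.35378952e+00, -2.06274801e-01]), 'dq': array([-0.00079025, -0.00090595, -0.00111677,  0.00173633,  0.00086868,
       -0.00070536]), 'joint_efforts': array([-2.42366550e-04, -4.44873154e+01, -3.51335585e+01, -2.25478857e-04,
        9.11687210e-03,  3.02909100e-06]), 'eef_pos': array([0.15130889, 0.55417063, 0.23038562]), 'eef_rot': array([ 0.70061484,  0.09347035,  0.70103317, -0.09462893]), 'wrist_force': array([-0.13395761,  0.06502096,  0.67752022]), 'torque': array([ 0.01759859, -0.03099272,  0.02756335]), 'opening': 0.9975451496071208} 0.0187
top {'mtx': [[471.9793, 0.0, 279.6388], [0.0, 471.9793, 209.9621], [0.0, 0.0, 1.0]], 'R': [[0.0267, -0.9992, 0.0305], [-0.9906, -0.0306, -0.1336], [0.1344, -0.0267, -0.9906]], 't': [-0.0353, 0.5622, 0.8098]}
side {'mtx': [[411.1094, 0.0, 275.1571], [0.0, 411.1094, 205.8512], [0.0, 0.0, 1.0]], 'R': [[-0.913, -0.4075, 0.0173], [-0.2946, 0.6294, -0.7191], [0.2821, -0.6616, -0.6947]], 't': [0.4977, 0.1825, 0.5605]}
```

View pics/top0.png

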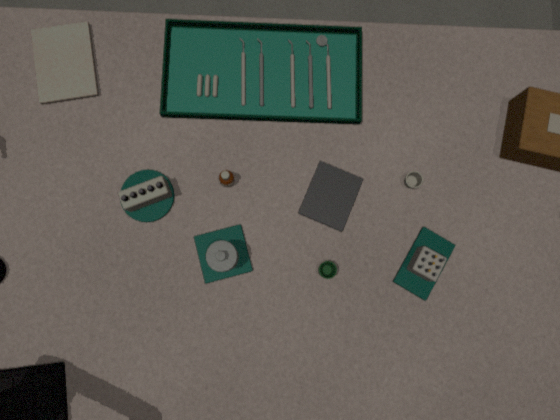

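View pics/side0.png

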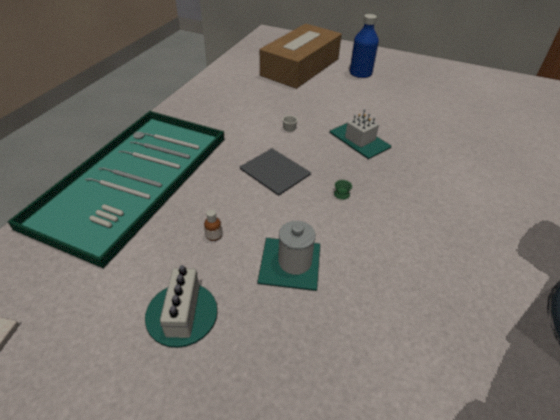

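```bash
python3 - <<'E'
from bench import ctrl
for c in ("top","side"):
  for n in "jar bur_block tip_rack round_mat square_mat oblong_mat steel_slab dappen_dish drop_bottle paste_cup".split():
    print(c,n,[( [round(float(v)) for v in r['rect']],round(r['confidence'],2)) for r in ctrl.find_in(n,c)[:3]])
E
```

```text
top jar [([203, 239, 241, 272], 0.96)]
top bur_block [([411, 246, 446, 282], 0.57)]
top tip_rack [([120, 176, 174, 214], 0.61)]
top round_mat [([121, 169, 172, 222], 0.66), ([315, 260, 339, 276], 0.58)]
top square_mat [([197, 222, 250, 282], 0.66), ([315, 258, 340, 278], 0.44)]
top oblong_mat [([395, 227, 455, 302], 0.7)]
top steel_slab [([202, 240, 239, 272], 0.63), ([299, 160, 362, 232], 0.62), ([220, 171, 234, 188], 0.38)]
top dappen_dish [([315, 259, 338, 278], 0.68)]
top drop_bottle [([193, 219, 252, 281], 0.39)]
top paste_cup [([404, 173, 420, 187], 0.5)]
side jar []
side bur_block [([347, 110, 379, 148], 0.74)]
side tip_rack [([158, 267, 199, 337], 0.75), ([241, 148, 307, 199], 0.48)]
side round_mat [([143, 287, 218, 349], 0.72)]
side square_mat []
side oblong_mat [([334, 122, 393, 156], 0.57), ([281, 223, 315, 274], 0.57)]
side steel_slab [([238, 147, 307, 198], 0.74)]
side dappen_dish [([338, 179, 355, 199], 0.58)]
side drop_bottle [([206, 206, 223, 242], 0.91), ([161, 266, 197, 337], 0.73)]
side paste_cup [([280, 115, 297, 132], 0.71)]
```

```bash
cat > h.py <<'E'
from bench import ctrl
import numpy as np, cv2
def cal(c):
    k=ctrl.calibration(c); return k["mtx"],k["R"],k["t"]
def cloud(c):
    p,d=ctrl.camera(c); K,R,t=cal(c)
    v,u=np.indices(d.shape); 
    C=np.stack([(u-K[0,2])/K[0,0]*d,(v-K[1,2])/K[1,1]*d,d],-1)
    W=(C-t)@R   # R^T (C-t)
    W[d<=0]=np.nan
    return p,W
def ortho(p,c,z,x0=.2,x1=.7,y0=-.4,y1=.4,s=1000):
    # pixel col=(y1-y)*s, row=(x1-x)*s
    K,R,t=cal(c)
    # world (x,y,z) from (col,row)
    A=np.array([[0,-1/s,x1],[-1/s,0,y1],[0,0,1]])
    P=K@np.column_stack([R[:,0],R[:,1],R[:,2]*z+t])
    H=P@A
    return cv2.warpPerspective(p,np.linalg.inv(H),(int((y1-y0)*s),int((x1-x0)*s)))
E
python3 - <<'E'
from h import *
p,W=cloud("top")
o=ortho(p,"top",.008); cv2.imwrite("pics/o1.png",cv2.convertScaleAbs(o,alpha=1.8))
z=W[...,2]
b=[int(v) for v in np.nanpercentile(z*1e4,[5,25,50,75,95])]; print("z pct(0.1mm)",b)
hsv=cv2.cvtColor(p,cv2.COLOR_BGR2HSV)
def show(n,m):
    k,l,st,ce=cv2.connectedComponentsWithStats(m.astype(np.uint8))
    for i in range(1,k):
        if st[i,4]>60:
            q=W[l==i]; q=q[~np.isnan(q[:,0])]
            r=cv2.minAreaRect((q[:,:2]*1000).astype(np.float32))
            print(n,"px",ce[i].round(),"n",st[i,4],"rect",np.round(r[0],1),np.round(r[1],1),round(r[2],1),"z",np.median(q[:,2]).round(4))
show("teal",(hsv[...,0]>70)&(hsv[...,0]<100)&(hsv[...,1]>110)&(z<.02))
show("z>.03",(z>.030)&(z<.12))
show("z4-25",(z>.004)&(z<.03))
E
```

```text
z pct(0.1mm) [-30, -3, 9, 26, 169]
teal px [260.  70.] n 14745 rect [834.2  22.4] [374.4 188.9] 89.8 z 0.0068
teal px [260. 118.] n 92 rect [741.7  21.2] [85.7  3.5] 90.0 z 0.0144
teal px [343. 121.] n 62 rect [ 741.5 -135.4] [ 3.4 64.4] 1.6 z 0.0159
teal px [149. 198.] n 930 rect [587.6 223.8] [95.8 90.9] 13.3 z 0.0086
teal px [224. 252.] n 1364 rect [484.1  82. ] [86.7 87.7] 16.5 z 0.0086
teal px [422. 263.] n 1320 rect [ 477.  -289.8] [ 69.3 117.5] 61.1 z 0.0086
z>.03 px [536. 126.] n 3459 rect [ 731.7 -499.9] [104.1 121.7] 78.0 z 0.0745
z>.03 px [226. 177.] n 172 rect [621.2  80. ] [25.1 25.4] 2.6 z 0.0365
z>.03 px [144. 192.] n 1034 rect [587.  224.3] [34.9 84.1] 23.2 z 0.0505
z>.03 px [221. 255.] n 801 rect [477.6  79.1] [52.6 50.9] 2.1 z 0.0727
z>.03 px [428. 263.] n 822 rect [ 475.9 -285.4] [48.7 48.7] 62.3 z 0.0484
z4-25 px [261.  71.] n 18905 rect [840.7  21.1] [380.8 205. ] 90.0 z 0.0075
z4-25 px [64. 62.] n 4506 rect [841.  399.7] [151.9 112.6] 11.6 z 0.0125
z4-25 px [518. 143.] n 638 rect [ 707.2 -474.3] [167.5  84.1] 32.7 z 0.0169
z4-25 px [330. 195.] n 2758 rect [ 598.9 -114.9] [ 90.2 110.9] 68.7 z 0.0085
z4-25 px [149. 197.] n 1225 rect [587.9 227.9] [98.3 98.9] 1.4 z 0.0088
z4-25 px [413. 179.] n 244 rect [ 633.3 -268.1] [31.9 36.9] 69.6 z 0.0171
z4-25 px [223. 252.] n 1611 rect [484.9  81.9] [90.5 91.6] 16.4 z 0.0086
z4-25 px [422. 262.] n 1623 rect [ 477.5 -290.7] [ 72.2 121.1] 60.9 z 0.0087
z4-25 px [  2. 269.] n 98 rect [445.1 476.4] [43.1 10.9] 6.2 z 0.0116
z4-25 px [327. 269.] n 262 rect [ 460.3 -108.8] [31.8 31.3] 73.8 z 0.0158
z4-25 px [ 34. 392.] n 3627 rect [230.9 399.3] [ 99.2 109.5] 8.1 z 0.0182
```

View pics/o1.png

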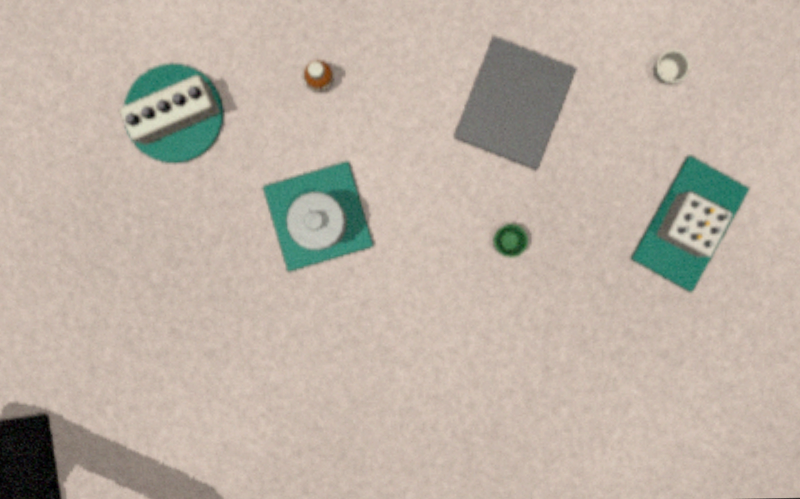

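```bash
cat >> h.py <<'E'
from scipy.spatial.transform import Rotation as Ro
def go(x,y,z,yaw,label=""):
    """yaw deg: world direction of the jaws (mod 180). prints turn first, then shift in turned axes"""
    o=ctrl.get_obs(); w,a,b,c=o["eef_rot"]; R=Ro.from_quat([a,b,c,w]).as_matrix()
    cy=np.degrees(np.arctan2(R[1,1],R[0,1]))
    dy=(yaw-cy+90)%180-90
    def tgt(ang):
        yv=np.array([np.cos(np.radians(ang)),np.sin(np.radians(ang)),0]); xv=np.array([0,0,-1.]); return np.column_stack([xv,yv,np.cross(xv,yv)])
    T=tgt(cy+dy); rv=Ro.from_matrix(R.T@T).as_rotvec()
    sh=(T.T@(np.array([x,y,z])-o["eef_pos"]))*100
    print(label,"t",round(o["time_s"],2),"pos",o["eef_pos"].round(4),"yaw",cy.round(1),"tilt",np.degrees(np.arccos(-R[2,0])).round(2),"open",round(o["opening"],3),"F",o["wrist_force"].round(1),"q6",o["q"][5].round(2),"q1",o["q"][0].round(2))
    print("  turn",rv.round(3),"then shift cm",sh.round(2), "| shift in present axes", (R.T@(np.array([x,y,z])-o["eef_pos"])*100).round(2))
E
python3 -c "
from h import *
go(.4776,.0805,.15,62.9-90)
go(.4776,.0805,.15,75)"
```

```text
t 1.15 pos [0.1516 0.5547 0.2313] yaw 74.7 tilt 0.0 open 0.997 F [-0.1  0.2 -0.1] q6 -0.21 q1 1.1
  turn [-1.365  0.    -0.   ] then shift cm [  8.13 -50.62 -27.36] | shift in present axes [  8.13 -37.15  43.95]
 t 1.15 pos [0.1516 0.5547 0.2313] yaw 74.7 tilt 0.0 open 0.997 F [-0.1  0.2 -0.1] q6 -0.21 q1 1.1
  turn [-0.005  0.    -0.   ] then shift cm [  8.13 -37.36  43.76] | shift in present axes [  8.13 -37.15  43.95]
```

```bash
python3 -m creep '1 0 -3.7 4.4 0 0 0;1 0 -3.7 4.4 0 0 0;1 0 -3.7 4.4 0 0 0;1 0 -3.7 4.4 0 0 0;1 0 -3.7 4.4 0 0 0;1 0 -3.7 4.4 0 0 0;1 0 -3.7 4.4 0 0 0;1 0 -3.7 4.4 0 0 0;1 0 -3.7 4.4 0 0 0;1 0 -3.7 4.4 0 0 0'; python3 -c "
from h import *
go(.4776,.0795,.12,75)"
```

```text
time_s: 2.4
eef_pos: [0.4883, 0.0717, 0.2337]
eef_rot: [0.704, 0.093, 0.698, -0.089]
wrist_force: [0.7, 0.4, 0.2]
opening: 0.999
 t 2.4 pos [0.4883 0.0717 0.2337] yaw 75.2 tilt 0.52 open 0.999 F [0.7 0.4 0.2] q6 -1.41 q1 -0.1
  turn [ 0.003  0.007 -0.006] then shift cm [11.37  0.48 -1.23] | shift in present axes [11.36  0.42 -1.31]
```

```bash
python3 -m creep '1 4 0.4 -1.2 0 0.007 -0.006;1 4 0 0 0 0 0;1 2.5 0 0 0 0 0;1 0 0 0 0 0 0'; python3 -c "
from h import *
go(.4776,.0795,.023,75)
p,W=cloud('side'); cv2.imwrite('pics/s1.png',p)
"
```

```text
time_s: 2.9
eef_pos: [0.4817, 0.0734, 0.1272]
eef_rot: [0.702, 0.094, 0.699, -0.095]
wrist_force: [-0.2, 1.2, 0.9]
opening: 1.002
 t 2.9 pos [0.4817 0.0734 0.1272] yaw 74.7 tilt 0.22 open 1.002 F [-0.2  1.2  0.9] q6 -1.39 q1 -0.09
  turn [-0.006  0.004  0.   ] then shift cm [10.42  0.49 -0.55] | shift in present axes [10.42  0.49 -0.6 ]
```

View pics/s1.png

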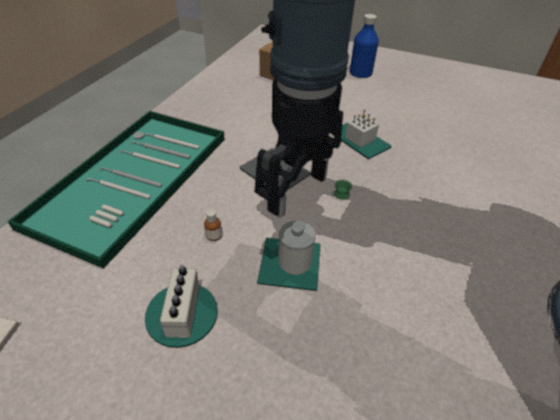

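```bash
python3 -c "
from h import *
for c in ('side','top'):
  K,R,t=cal(c)
  for X in ([.4817,.0734,.127],[.4776,.0795,.008],[.4776,.0795,.086]):
    v=K@(R@np.array(X)+t); print(c,X,(v[:2]/v[2]).round(0))
go(.4776,.0795,.023,75)
p,W=cloud('top'); cv2.imwrite('pics/t1.png',p)
"
```

```text
side [0.4817, 0.0734, 0.127] [297. 203.]
side [0.4776, 0.0795, 0.008] [294. 261.]
side [0.4776, 0.0795, 0.086] [297. 227.]
top [0.4817, 0.0734, 0.127] [222. 252.]
top [0.4776, 0.0795, 0.008] [224. 257.]
top [0.4776, 0.0795, 0.086] [220. 255.]
 t 2.95 pos [0.4827 0.0734 0.1285] yaw 74.7 tilt 0.36 open 0.998 F [-0.5 -0.3 -0. ] q6 -1.39 q1 -0.09
  turn [-0.006  0.006  0.   ] then shift cm [10.55  0.46 -0.65] | shift in present axes [10.54  0.46 -0.72]
```

View pics/t1.png

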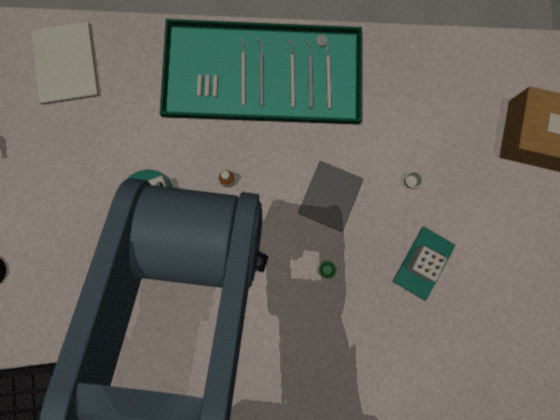

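```bash
python3 -m creep '1 2 0.5 -0.7 0 0.006 0;1 2 0 0 0 0 0;1 0 0 0 0 0 0'; python3 -c "
from h import *
go(.4776,.0795,.023,75)"
```

```text
time_s: 3.38
eef_pos: [0.4828, 0.0803, 0.0944]
eef_rot: [0.705, 0.094, 0.696, -0.094]
wrist_force: [0.3, 0.9, -0.3]
opening: 0.996
 t 3.38 pos [0.4828 0.0803 0.0944] yaw 74.7 tilt 0.72 open 0.996 F [ 0.3  0.9 -0.3] q6 -1.38 q1 -0.08
  turn [-0.005  0.012 -0.002] then shift cm [ 7.14 -0.21 -0.48] | shift in present axes [ 7.13 -0.23 -0.57]
```

```bash
python3 -m creep '1 2 -0.2 -0.5 0 0.012 0;1 2 0 0 0 0 0;1 1 0 -0.3 0 0 0;1 0 0 0 0 0 0'; python3 -c "
from h import *
go(.4776,.0795,.023,75)"
```

```text
time_s: 3.88
eef_pos: [0.4768, 0.0803, 0.0451]
eef_rot: [0.703, 0.095, 0.699, -0.093]
wrist_force: [-0.4, 0.6, -0.2]
opening: 1.0
 t 3.88 pos [0.4768 0.0803 0.0451] yaw 74.8 tilt 0.33 open 1.0 F [-0.4  0.6 -0.2] q6 -1.39 q1 -0.08
  turn [-0.004  0.005 -0.003] then shift cm [ 2.21 -0.06  0.1 ] | shift in present axes [ 2.21 -0.06  0.09]
```

```bash
python3 -m creep '1 1.2 0 0.05 0 0.005 0;1 1 0 0 0 0 0;0.2 0 0 0 0 0 0;0 0 0 0 0 0 0;0 0 0 0 0 0 0;0 0 0 0 0 0 0;0 0 0 0 0 0 0'; python3 -c "
from h import *
go(.4776,.0795,.12,75)
p,W=cloud('side'); cv2.imwrite('pics/s2.png',p)"
```

```text
time_s: 4.75
eef_pos: [0.4786, 0.0801, 0.0229]
eef_rot: [0.702, 0.095, 0.7, -0.093]
wrist_force: [1.2, -0.1, -2.1]
opening: 0.596
 t 4.75 pos [0.4786 0.0801 0.0229] yaw 74.8 tilt 0.24 open 0.596 F [ 1.2 -0.1 -2.1] q6 -1.39 q1 -0.08
  turn [-0.004  0.002 -0.004] then shift cm [-9.71 -0.08 -0.08] | shift in present axes [-9.71 -0.04 -0.06]
```

View pics/s2.png

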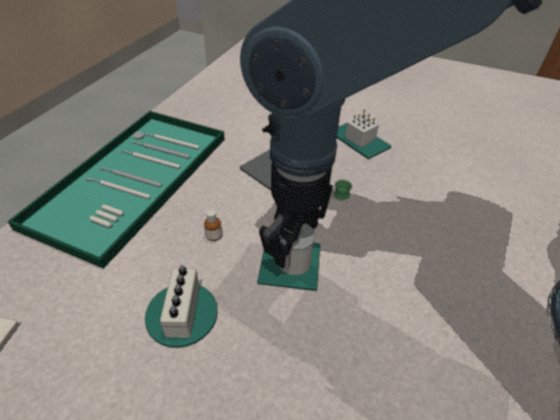

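```bash
python3 -m creep '0 -2 0 0 0 0 0;0 -3 0 0 0 0 0;0 -3 0 0 0 0 0;0 -3 0 0 0 0 0;0 0 0 0 0 0 0'; python3 -c "
from h import *
go(.598,-.115,.13,74.8)
"
```

```text
time_s: 5.42
eef_pos: [0.4765, 0.0798, 0.1344]
eef_rot: [0.7, 0.095, 0.701, -0.093]
wrist_force: [-0.1, 0.8, -2.6]
opening: 0.593
 t 5.42 pos [0.4765 0.0798 0.1344] yaw 74.8 tilt 0.21 open 0.593 F [-0.1  0.8 -2.6] q6 -1.39 q1 -0.08
  turn [-0.001 -0.002 -0.003] then shift cm [  0.44 -15.62  16.83] | shift in present axes [  0.36 -15.61  16.84]
```

```bash
python3 -m creep '0 0 -2.6 2.8 0 0 0;0 0 -2.6 2.8 0 0 0;0 0 -2.6 2.8 0 0 0;0 0 -2.6 2.8 0 0 0;0 0 -2.6 2.8 0 0 0;0 0 -2.6 2.8 0 0 0;0 0 0 0 0 0 0;0 0 0 0 0 0 0'; python3 -c "
from h import *
go(.598,-.115,.0235,74.8)
"
```

```text
time_s: 6.42
eef_pos: [0.593, -0.1176, 0.1173]
eef_rot: [0.694, 0.096, 0.708, -0.091]
wrist_force: [0.1, -0.8, -2.7]
opening: 0.596
 t 6.42 pos [ 0.593  -0.1176  0.1173] yaw 74.8 tilt 1.27 open 0.596 F [ 0.1 -0.8 -2.7] q6 -1.7 q1 -0.39
  turn [ 0.    -0.022 -0.005] then shift cm [9.38 0.38 0.41] | shift in present axes [9.37 0.34 0.62]
```

```bash
python3 -m creep '0 2 0.3 0.5 0 -0.022 -0.005;0 2.5 0 0 0 0 0;0 2 0 0 0 0 0;0 0 0 0 0 0 0'; python3 -c "
from h import *
go(.598,-.115,.0235,74.8)
"
```

```text
time_s: 6.92
eef_pos: [0.5953, -0.1113, 0.048]
eef_rot: [0.7, 0.093, 0.702, -0.092]
wrist_force: [-0.1, 0.9, -2.4]
opening: 0.595
 t 6.92 pos [ 0.5953 -0.1113  0.048 ] yaw 75.0 tilt 0.21 open 0.595 F [-0.1  0.9 -2.4] q6 -1.69 q1 -0.38
  turn [ 0.004 -0.003 -0.001] then shift cm [ 2.45 -0.28  0.35] | shift in present axes [ 2.45 -0.29  0.36]
```

```bash
python3 -m creep '0 1 -0.2 0.3 0 0 0;0 0.7 0 0 0 0 0;0 0.3 0 0 0 0 0;0 0 0 0 0 0 0'; python3 -c "
from h import *
go(.598,-.115,.0235,74.8)
"
```

```text
time_s: 7.42
eef_pos: [0.5993, -0.1145, 0.0286]
eef_rot: [0.701, 0.092, 0.701, -0.092]
wrist_force: [-0.2, 0.1, -1.3]
opening: 0.598
 t 7.42 pos [ 0.5993 -0.1145  0.0286] yaw 75.0 tilt 0.04 open 0.598 F [-0.2  0.1 -1.3] q6 -1.69 q1 -0.38
  turn [ 0.004 -0.    -0.001] then shift cm [ 0.51 -0.08 -0.11] | shift in present axes [ 0.51 -0.08 -0.11]
```

```bash
python3 -m creep '0 0.2 0 0 0 0 0;0 0.2 0 0 0 0 0;0 0 0 0 0 0 0'; python3 -c "
from h import *
go(.598,-.115,.0235,74.8)
"
```

```text
time_s: 7.8
eef_pos: [0.5998, -0.1148, 0.0252]
eef_rot: [0.702, 0.092, 0.701, -0.092]
wrist_force: [0.4, -0.5, -1.8]
opening: 0.597
 t 7.8 pos [ 0.5998 -0.1148  0.0252] yaw 75.0 tilt 0.07 open 0.597 F [ 0.4 -0.5 -1.8] q6 -1.69 q1 -0.38
  turn [ 0.004  0.001 -0.   ] then shift cm [ 0.17 -0.07 -0.17] | shift in present axes [ 0.17 -0.07 -0.17]
```

```bash
python3 -m creep '0 0.15 0 0 0 0 0;0 0.1 0 0 0 0 0;0 0 0 0 0 0 0'; python3 -c "
from h import *
go(.598,-.115,.0235,74.8)
"
```

```text
time_s: 8.18
eef_pos: [0.6, -0.1148, 0.023]
eef_rot: [0.702, 0.092, 0.701, -0.092]
wrist_force: [-0.6, 0.7, -1.0]
opening: 0.596
 t 8.18 pos [ 0.6    -0.1148  0.023 ] yaw 75.0 tilt 0.09 open 0.596 F [-0.6  0.7 -1. ] q6 -1.69 q1 -0.38
  turn [ 0.004  0.002 -0.   ] then shift cm [-0.05 -0.07 -0.19] | shift in present axes [-0.05 -0.07 -0.19]
```

```bash
python3 -m creep '0 0.1 0 0 0 0 0;0.65 0 0 0 0 0 0;0.8 0 0 0 0 0 0;1 0 0 0 0 0 0;1 0 0 0 0 0 0;1 -2 0 0 0 0 0;1 -3 0 0 0 0 0;1 -4 0 0 0 0 0;1 -4 0 0 0 0 0;1 0 0 0 0 0 0'; python3 -c "
from h import *
go(.476,-.285,.15,62.3)
go(.476,-.285,.15,-27.7)
p,W=cloud('side'); cv2.imwrite('pics/s3.png',p)"
```

```text
time_s: 9.43
eef_pos: [0.6015, -0.1154, 0.1631]
eef_rot: [0.704, 0.092, 0.699, -0.092]
wrist_force: [-0.0, 0.4, -1.3]
opening: 0.998
 t 9.43 pos [ 0.6015 -0.1154  0.1631] yaw 75.0 tilt 0.41 open 0.998 F [-0.   0.4 -1.3] q6 -1.69 q1 -0.38
  turn [ 0.222  0.007 -0.   ] then shift cm [  1.31 -20.85  -3.23] | shift in present axes [  1.26 -19.62  -7.76]
 t 9.43 pos [ 0.6015 -0.1154  0.1631] yaw 75.0 tilt 0.41 open 0.998 F [-0.   0.4 -1.3] q6 -1.69 q1 -0.38
  turn [-1.348  0.006  0.005] then shift cm [  1.31   3.23 -20.85] | shift in present axes [  1.26 -19.62  -7.76]
```

View pics/s3.png

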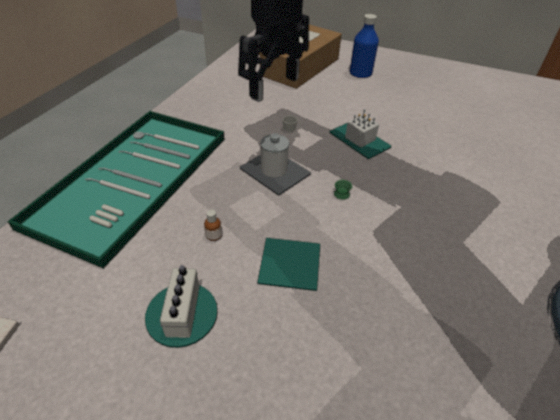

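```bash
python3 -m creep '1 0 0 0 0.11 0.007 0;1 0 0 0 0.11 0 0;1 0 -4.2 -0.6 0 0 0;1 0 -4.2 -0.6 0 0 0;1 0 -4.2 -0.6 0 0 0;1 0 -4.2 -0.6 0 0 0;1 0 -4 -0.6 0 0 0;1 0 0 0 0 0 0;1 0 0 0 0 0 0'; python3 -c "
from h import *
go(.476,-.2855,.11,62.3)
"
```

```text
time_s: 10.6
eef_pos: [0.4677, -0.2852, 0.1548]
eef_rot: [0.68, 0.173, 0.692, -0.168]
wrist_force: [-0.3, 1.4, -0.3]
opening: 1.002
 t 10.6 pos [ 0.4677 -0.2852  0.1548] yaw 62.1 tilt 0.99 open 1.002 F [-0.3  1.4 -0.3] q6 -1.85 q1 -0.76
  turn [-0.004 -0.017 -0.002] then shift cm [4.48 0.36 0.75] | shift in present axes [4.47 0.35 0.83]
```

```bash
python3 -m creep '1 2 0.35 0.8 0 -0.017 0;1 2 0 0 0 0 0;1 2 0 0 0 0 0;1 2 0 0 0 0 0;1 0 0 0 0 0 0'; python3 -c "
from h import *
go(.476,-.2855,.015,62.3)
"
```

```text
time_s: 11.22
eef_pos: [0.4791, -0.2796, 0.0715]
eef_rot: [0.687, 0.169, 0.687, -0.167]
wrist_force: [-0.4, -0.7, -0.7]
opening: 0.999
 t 11.22 pos [ 0.4791 -0.2796  0.0715] yaw 62.5 tilt 0.22 open 0.999 F [-0.4 -0.7 -0.7] q6 -1.84 q1 -0.74
  turn [ 0.004 -0.002 -0.004] then shift cm [ 5.65 -0.67  0.  ] | shift in present axes [ 5.65 -0.69  0.01]
```

```bash
python3 -m creep '1 1.5 -0.6 0 0 0 0;1 1.5 0 0 0 0 0;1 1.5 0 0 0 0 0;1 0.8 0 0 0 0 0;1 0 0 0 0 0 0'; python3 -c "
from h import *
go(.476,-.2855,.015,62.3)
p,W=cloud('side'); cv2.imwrite('pics/s4.png',p[60:200,250:450].repeat(3,0).repeat(3,1))"
```

```text
time_s: 11.85
eef_pos: [0.4774, -0.2848, 0.0161]
eef_rot: [0.687, 0.169, 0.687, -0.166]
wrist_force: [-0.3, -0.6, 0.4]
opening: 0.998
 t 11.85 pos [ 0.4774 -0.2848  0.0161] yaw 62.6 tilt 0.18 open 0.998 F [-0.3 -0.6  0.4] q6 -1.85 q1 -0.75
  turn [ 0.005 -0.    -0.003] then shift cm [ 0.11 -0.13 -0.09] | shift in present axes [ 0.11 -0.13 -0.09]
```

View pics/s4.png

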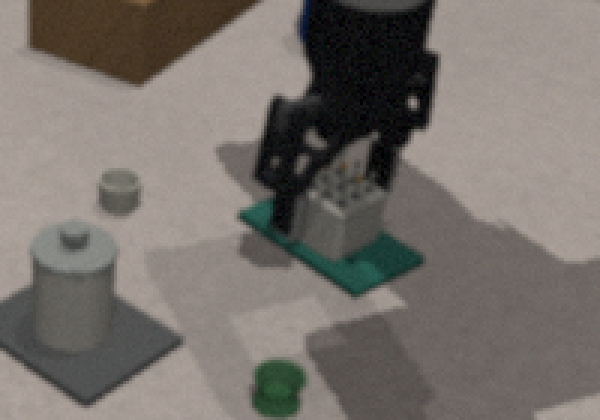

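Fingers straddle the block squarely. Closing and lifting.

```bash
python3 -m creep '0.3 0 -0.05 0 0 0 0;0 0 0 0 0 0 0;0 0 0 0 0 0 0;0 0 0 0 0 0 0;0 0 0 0 0 0 0'; python3 -c "
from h import *
go(.476,-.2855,.015,62.3)"; python3 -m creep '0 -2 0 0 0 0 0;0 -3 0 0 0 0 0;0 -3 0 0 0 0 0;0 -3 0 0 0 0 0;0 -2 0 0 0 0 0;0 0 0 0 0 0 0'; python3 -c "
from h import *
go(.4845,.0815,.12,16.5)
go(.4845,.0815,.12,106.5)
"
```

```text
time_s: 12.52
eef_pos: [0.4781, -0.2862, 0.0179]
eef_rot: [0.688, 0.168, 0.686, -0.167]
wrist_force: [-0.9, -0.8, -0.2]
opening: 0.551
 t 12.53 pos [ 0.4781 -0.2862  0.0179] yaw 62.6 tilt 0.22 open 0.551 F [-0.9 -0.8 -0.2] q6 -1.85 q1 -0.75
  turn [ 0.005  0.003 -0.002] then shift cm [ 0.29 -0.03 -0.22] | shift in present axes [ 0.29 -0.03 -0.22]
time_s: 13.28
eef_pos: [0.4758, -0.2844, 0.1489]
eef_rot: [0.686, 0.169, 0.688, -0.166]
wrist_force: [-0.7, -0.4, -2.9]
opening: 0.552
 t 13.28 pos [ 0.4758 -0.2844  0.1489] yaw 62.6 tilt 0.29 open 0.552 F [-0.7 -0.4 -2.9] q6 -1.85 q1 -0.75
  turn [ 0.804 -0.005 -0.003] then shift cm [  2.89  11.23 -34.84] | shift in present axes [  3.07  32.87 -16.07]
 t 13.28 pos [ 0.4758 -0.2844  0.1489] yaw 62.6 tilt 0.29 open 0.552 F [-0.7 -0.4 -2.9] q6 -1.85 q1 -0.75
  turn [-0.766 -0.001 -0.005] then shift cm [ 2.89 34.84 11.23] | shift in present axes [  3.07  32.87 -16.07]
```

```bash
python3 -m creep '0 0 0 0 0.1 0 0;0 0 0 0 0.16 0 0;0 0 0 0 0.16 0 0;0 0 0 0 0.16 0 0;0 0 0 0 0.14 0 0;0 0 0 0 0.08 0 0;0 0 0 0 0 0 0'; python3 -c "
from h import *
go(.4845,.0815,.12,16.5)
"
```

```text
time_s: 14.15
eef_pos: [0.4709, -0.2798, 0.1375]
eef_rot: [0.555, 0.431, 0.569, -0.427]
wrist_force: [-0.3, -0.2, -2.5]
opening: 0.551
 t 14.15 pos [ 0.4709 -0.2798  0.1375] yaw 15.3 tilt 1.19 open 0.551 F [-0.3 -0.2 -2.5] q6 -1.02 q1 -0.75
  turn [-0.021 -0.019  0.008] then shift cm [  1.75  11.57 -34.25] | shift in present axes [  2.33  10.85 -34.46]
```

```bash
python3 -m creep '0 0 1.2 -2.5 -0.021 -0.019 0.008;0 -0.1 1.2 -4 0 0 0;0 -0.1 1.2 -4 0 0 0;0 -0.1 1.2 -4 0 0 0;0 -0.1 1.2 -4 0 0 0;0 -0.1 1.2 -4 0 0 0;0 0 1.2 -4 0 0 0;0 0 1.2 -4 0 0 0;0 0 1.0 -2.5 0 0 0;0 0 0 0 0 0 0'; python3 -c "
from h import *
go(.4845,.0815,.08,16.5)
"
```

```text
time_s: 15.4
eef_pos: [0.4724, 0.078, 0.1359]
eef_rot: [0.567, 0.417, 0.574, -0.418]
wrist_force: [0.9, -0.2, -2.7]
opening: 0.55
 t 15.4 pos [0.4724 0.078  0.1359] yaw 17.6 tilt 0.51 open 0.55 F [ 0.9 -0.2 -2.7] q6 -0.39 q1 -0.09
  turn [ 0.018 -0.006  0.006] then shift cm [5.59 1.26 0.01] | shift in present axes [5.58 1.3  0.07]
```

```bash
python3 -m creep '0 1.5 1.2 0.2 0.018 -0.006 0.006;0 2 0 0 0 0 0;0 2 0 0 0 0 0;0 1 0 0 0 0 0;0 0 0 0 0 0 0'; python3 -c "
from h import *
go(.4845,.0815,.018,16.5)
"
```

```text
time_s: 16.02
eef_pos: [0.484, 0.0763, 0.0675]
eef_rot: [0.567, 0.421, 0.568, -0.423]
wrist_force: [-0.1, -0.4, -2.1]
opening: 0.552
 t 16.02 pos [0.484  0.0763 0.0675] yaw 16.8 tilt 0.16 open 0.552 F [-0.1 -0.4 -2.1] q6 -0.38 q1 -0.09
  turn [0.004 0.001 0.003] then shift cm [ 4.95  0.2  -0.48] | shift in present axes [ 4.95  0.21 -0.49]
```

```bash
python3 -m creep '0 1.5 0.2 -0.3 0 0 0;0 1.4 0 0 0 0 0;0 0.7 0 0 0 0 0;0 0 0 0 0 0 0'; python3 -c "
from h import *
go(.4845,.0815,.018,16.5)
"
```

```text
time_s: 16.52
eef_pos: [0.486, 0.0795, 0.03]
eef_rot: [0.568, 0.421, 0.567, -0.422]
wrist_force: [0.1, 0.7, -2.8]
opening: 0.555
 t 16.52 pos [0.486  0.0795 0.03  ] yaw 16.8 tilt 0.12 open 0.555 F [ 0.1  0.7 -2.8] q6 -0.37 q1 -0.08
  turn [0.005 0.002 0.001] then shift cm [ 1.2  -0.08 -0.23] | shift in present axes [ 1.2  -0.08 -0.23]
```

```bash
python3 -m creep '0 0.6 0 0 0 0 0;0 0.3 0 0 0 0 0;0 0.2 0 0 0 0 0;0 0.1 0 0 0 0 0;0 0 0 0 0 0 0'; python3 -c "
from h import *
go(.4845,.0815,.018,16.5)
"
```

```text
time_s: 17.15
eef_pos: [0.4868, 0.0795, 0.018]
eef_rot: [0.568, 0.421, 0.567, -0.422]
wrist_force: [-0.1, -0.3, -2.2]
opening: 0.552
 t 17.15 pos [0.4868 0.0795 0.018 ] yaw 16.8 tilt 0.15 open 0.552 F [-0.1 -0.3 -2.2] q6 -0.37 q1 -0.08
  turn [ 0.005  0.003 -0.001] then shift cm [ 0.   -0.17 -0.26] | shift in present axes [ 0.   -0.17 -0.26]
```

```bash
python3 -m creep '0 0.15 0 0 0 0 0;0 0.1 0 0 0 0 0;0 0 0 0 0 0 0'; python3 -m creep '0 0.15 0 0 0 0 0;0 0.1 0 0 0 0 0;0 0 0 0 0 0 0'
```

```text
time_s: 17.52
eef_pos: [0.4873, 0.0795, 0.0182]
eef_rot: [0.569, 0.421, 0.567, -0.422]
wrist_force: [-0.3, -0.6, -2.4]
opening: 0.551
time_s: 17.9
eef_pos: [0.4878, 0.0795, 0.0181]
eef_rot: [0.569, 0.421, 0.567, -0.422]
wrist_force: [0.1, 0.8, -1.6]
opening: 0.552
```

```bash
python3 -m creep '0.6 0 0 0 0 0 0;0.7 0 0 0 0 0 0;0.85 0 0 0 0 0 0;1 0 0 0 0 0 0;1 0 0 0 0 0 0;1 -2 0 0 0 0 0;1 -3 0 0 0 0 0;1 -4 0 0 0 0 0;1 -4 0 0 0 0 0;1 0 0 0 0 0 0'; python3 -c "
from h import *
go(.587,.2245,.15,23.2)
p,W=cloud('side'); cv2.imwrite('pics/s5.png',p)"
```

```text
time_s: 19.15
eef_pos: [0.4875, 0.0797, 0.1511]
eef_rot: [0.569, 0.421, 0.567, -0.422]
wrist_force: [-0.4, -0.6, -0.8]
opening: 1.001
 t 19.15 pos [0.4875 0.0797 0.1511] yaw 16.8 tilt 0.16 open 1.001 F [-0.4 -0.6 -0.8] q6 -0.37 q1 -0.08
  turn [-0.112  0.003  0.   ] then shift cm [ 0.11 14.85 -9.39] | shift in present axes [  0.08  13.71 -10.98]
```

View pics/s5.png

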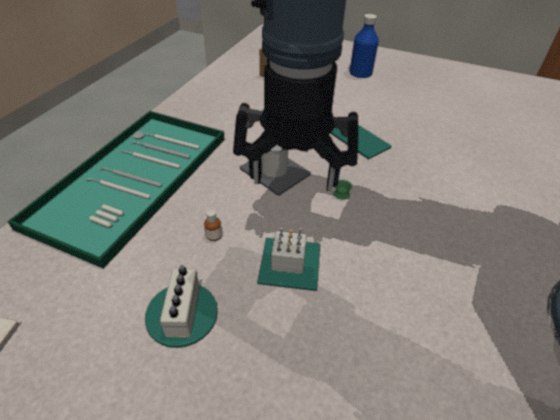

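```bash
python3 -m creep '1 0 0 0 -0.11 0 0;1 0 2.5 -1.6 0 0 0;1 0 4 -2.5 0 0 0;1 0 4 -2.5 0 0 0;1 0 3.8 -2.5 0 0 0;1 0 0 0 0 0 0;1 0 0 0 0 0 0'; python3 -c "
from h import *
go(.587,.2245,.10,23.2)
p,W=cloud('side'); cv2.imwrite('pics/s6.png',p)"
```

```text
time_s: 20.08
eef_pos: [0.5768, 0.2223, 0.1347]
eef_rot: [0.585, 0.383, 0.596, -0.395]
wrist_force: [0.2, 1.2, -0.9]
opening: 1.001
 t 20.07 pos [0.5768 0.2223 0.1347] yaw 23.2 tilt 1.28 open 1.001 F [ 0.2  1.2 -0.9] q6 -0.23 q1 0.18
  turn [-0.    -0.004  0.022] then shift cm [3.47 1.02 0.2 ] | shift in present axes [3.45 1.1  0.22]
```

```bash
python3 -m creep '1 1.5 1.1 0.2 0 -0.004 0.022;1 1.5 0 0 0 0 0;1 1.5 0 0 0 0 0;1 1 0 0 0 0 0;1 0 0 0 0 0 0'; python3 -c "
from h import *
go(.587,.2245,.014,23.2)
"
```

```text
time_s: 20.75
eef_pos: [0.585, 0.2212, 0.076]
eef_rot: [0.589, 0.389, 0.59, -0.391]
wrist_force: [0.6, -0.8, 0.2]
opening: 1.001
 t 20.75 pos [0.585  0.2212 0.076 ] yaw 23.0 tilt 0.2 open 1.001 F [ 0.6 -0.8  0.2] q6 -0.23 q1 0.17
  turn [-0.004 -0.     0.003] then shift cm [ 6.2   0.31 -0.22] | shift in present axes [ 6.2   0.34 -0.22]
```

```bash
python3 -m creep '1 1.5 0.3 -0.2 0 0 0;1 1.5 0 0 0 0 0;1 1.5 0 0 0 0 0;1 1.2 0 0 0 0 0;1 0 0 0 0 0 0'; python3 -c "
from h import *
go(.587,.2245,.014,23.2)
p,W=cloud('side'); cv2.imwrite('pics/s7.png',p)"
```

```text
time_s: 21.38
eef_pos: [0.5869, 0.2246, 0.015]
eef_rot: [0.589, 0.389, 0.59, -0.391]
wrist_force: [-0.3, -0.1, 0.5]
opening: 0.996
 t 21.38 pos [0.5869 0.2246 0.015 ] yaw 23.0 tilt 0.2 open 0.996 F [-0.3 -0.1  0.5] q6 -0.22 q1 0.18
  turn [-0.004 -0.     0.003] then shift cm [0.1  0.   0.01] | shift in present axes [0.1  0.   0.01]
```

View pics/s7.png

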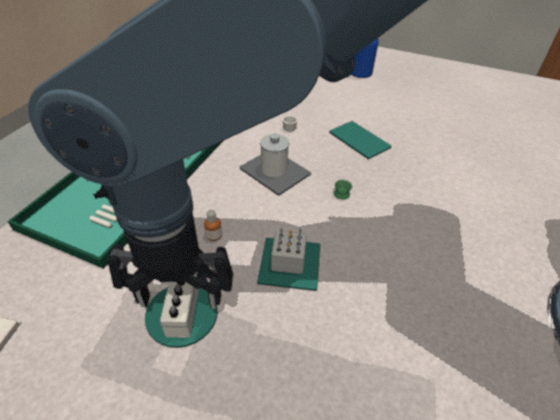

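```bash
python3 -m creep '0.4 0 0 0 0 0 0;0 0 0 0 0 0 0;0 0 0 0 0 0 0;0 0 0 0 0 0 0;0 0 0 0 0 0 0;0 0 0 0 0 0 0'; python3 -m creep '0 -2 0 0 0 0 0;0 -3 0 0 0 0 0;0 -3 0 0 0 0 0;0 -3 0 0 0 0 0;0 -2 0 0 0 0 0;0 -2 0 0 0 0 0;0 0 0 0 0 0 0'; python3 -c "
from h import *
go(.4773,-.2905,.14,60.9)
"
```

```text
time_s: 22.18
eef_pos: [0.5886, 0.2249, 0.0176]
eef_rot: [0.59, 0.39, 0.589, -0.39]
wrist_force: [-0.5, 0.5, -0.5]
opening: 0.389
time_s: 23.05
eef_pos: [0.5896, 0.2253, 0.1808]
eef_rot: [0.591, 0.392, 0.588, -0.389]
wrist_force: [0.3, 0.1, -1.2]
opening: 0.391
 t 23.05 pos [0.5896 0.2253 0.1808] yaw 23.0 tilt 0.37 open 0.391 F [ 0.3  0.1 -1.2] q6 -0.22 q1 0.18
  turn [-0.662  0.004 -0.005] then shift cm [  4.08 -50.53  15.27] | shift in present axes [  3.97 -30.51  43.08]
```

```bash
python3 -m creep '0 0 -1.8 2.5 0 0 0;0 -0.1 -2.9 4 0 0 0;0 -0.1 -2.9 4 0 0 0;0 -0.1 -2.9 4 0 0 0;0 -0.1 -2.9 4 0 0 0;0 -0.1 -2.9 4 0 0 0;0 -0.1 -2.9 4 0 0 0;0 -0.1 -2.9 4 0 0 0;0 0 -2.9 4 0 0 0;0 0 -1.5 2 0 0 0'; python3 -c "
from h import *
go(.4773,-.2905,.14,60.9)
"
```

```text
time_s: 24.3
eef_pos: [0.4818, -0.2245, 0.1831]
eef_rot: [0.591, 0.39, 0.59, -0.388]
wrist_force: [-0.6, -0.1, -1.3]
opening: 0.391
 t 24.3 pos [ 0.4818 -0.2245  0.1831] yaw 23.3 tilt 0.2 open 0.391 F [-0.6 -0.1 -1.3] q6 -1.07 q1 -0.66
  turn [-0.657 -0.    -0.003] then shift cm [ 4.31 -5.99  2.81] | shift in present axes [ 4.29 -3.04  5.89]
```

```bash
python3 -m creep '0 0 0 0 -0.12 0 0;0 0 0 0 -0.16 0 0;0 0 0 0 -0.16 0 0;0 0 0 0 -0.14 0 0;0 0 0 0 -0.08 0 0;0 0 -2 1 0 0 0;0 0 -2.5 1.2 0 0 0;0 0 -1 0.5 0 0 0;0 0 0 0 0 0 0'; python3 -c "
from h import *
go(.4773,-.2905,.1,60.9)
"
```

```text
time_s: 25.42
eef_pos: [0.4751, -0.2905, 0.1782]
eef_rot: [0.684, 0.174, 0.688, -0.17]
wrist_force: [-0.1, -0.6, -1.3]
opening: 0.389
 t 25.43 pos [ 0.4751 -0.2905  0.1782] yaw 61.8 tilt 0.45 open 0.389 F [-0.1 -0.6 -1.3] q6 -1.84 q1 -0.76
  turn [ 0.015 -0.007 -0.004] then shift cm [7.82 0.11 0.19] | shift in present axes [7.82 0.08 0.24]
```

```bash
python3 -m creep '0 2 0.1 0.2 0.015 -0.007 -0.004;0 2.5 0 0 0 0 0;0 2.5 0 0 0 0 0;0 2 0 0 0 0 0;0 1.5 0 0 0 0 0;0 0 0 0 0 0 0'; python3 -c "
from h import *
go(.4773,-.2905,.018,60.9)
"
```

```text
time_s: 26.18
eef_pos: [0.4777, -0.2876, 0.0704]
eef_rot: [0.684, 0.179, 0.684, -0.178]
wrist_force: [-0.1, 0.2, 0.6]
opening: 0.388
 t 26.18 pos [ 0.4777 -0.2876  0.0704] yaw 60.8 tilt 0.08 open 0.388 F [-0.1  0.2  0.6] q6 -1.82 q1 -0.76
  turn [-0.002 -0.    -0.001] then shift cm [ 5.24 -0.27  0.1 ] | shift in present axes [ 5.24 -0.28  0.11]
```

```bash
python3 -m creep '0 1.5 -0.3 0.1 0 0 0;0 1.3 0 0 0 0 0;0 1 0 0 0 0 0;0 0.5 0 0 0 0 0;0 0 0 0 0 0 0'; python3 -c "
from h import *
go(.4773,-.2905,.018,60.9)
"
```

```text
time_s: 26.8
eef_pos: [0.4781, -0.2918, 0.026]
eef_rot: [0.685, 0.178, 0.683, -0.178]
wrist_force: [0.4, -0.3, -1.5]
opening: 0.394
 t 26.8 pos [ 0.4781 -0.2918  0.026 ] yaw 60.8 tilt 0.15 open 0.394 F [ 0.4 -0.3 -1.5] q6 -1.82 q1 -0.76
  turn [-0.002  0.003 -0.001] then shift cm [ 0.8   0.07 -0.14] | shift in present axes [ 0.8   0.07 -0.14]
```

```bash
python3 -m creep '0 0.4 0 0 0 0 0;0 0.25 0 0 0 0 0;0 0.15 0 0 0 0 0;0 0 0 0 0 0 0'; python3 -m creep '0 0.15 0 0 0 0 0;0 0.1 0 0 0 0 0;0 0 0 0 0 0 0'
```

```text
time_s: 27.3
eef_pos: [0.4788, -0.2923, 0.0184]
eef_rot: [0.686, 0.178, 0.683, -0.179]
wrist_force: [-0.4, 0.4, -1.9]
opening: 0.39
time_s: 27.68
eef_pos: [0.4792, -0.2927, 0.0178]
eef_rot: [0.686, 0.178, 0.683, -0.179]
wrist_force: [0.2, 0.7, -1.8]
opening: 0.391
```

```bash
python3 -m creep '0 0.15 0 0 0 0 0;0.43 0 0 0 0 0 0;0.5 0 0 0 0 0 0;0.8 0 0 0 0 0 0;1 0 0 0 0 0 0;1 -2 0 0 0 0 0;1 -3 0 0 0 0 0;1 -4 0 0 0 0 0;1 -4 0 0 0 0 0;1 0 0 0 0 0 0'; python3 -c "
from h import *
go(.6,-.115,.15,75)
p,W=cloud('side'); cv2.imwrite('pics/s8.png',p)"
```

```text
time_s: 28.92
eef_pos: [0.4798, -0.2934, 0.1566]
eef_rot: [0.687, 0.177, 0.681, -0.179]
wrist_force: [-0.5, 0.1, 0.0]
opening: 1.006
 t 28.93 pos [ 0.4798 -0.2934  0.1566] yaw 60.8 tilt 0.54 open 1.006 F [-0.5  0.1  0. ] q6 -1.82 q1 -0.76
  turn [-0.247  0.009  0.002] then shift cm [ 0.66 20.34  6.99] | shift in present axes [ 0.66 21.43  1.79]
```

View pics/s8.png

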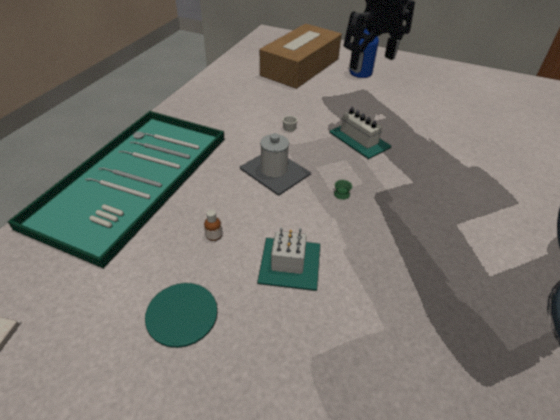

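```bash
cat > m.py <<'E'
from h import *
p,W=cloud("top"); cv2.imwrite("pics/t_%d.png"%(ctrl.get_obs()["time_s"]*10),p)
z=W[...,2]
def show(n,m):
    k,l,st,ce=cv2.connectedComponentsWithStats(m.astype(np.uint8))
    for i in range(1,k):
        if 60<st[i,4]<3000:
            q=W[l==i]; q=q[~np.isnan(q[:,0])]
            if q[:,0].mean()>.7 or q[:,0].mean()<.4: continue
            r=cv2.minAreaRect((q[:,:2]*1000).astype(np.float32))
            print(n,"px",ce[i].round(),"n",st[i,4],"rect",np.round(r[0],1),np.round(r[1],1),round(r[2],1),"z",np.median(q[:,2]).round(4))
show("z>.03",(z>.030)&(z<.12))
show("z4-25",(z>.004)&(z<.03))
E
python3 m.py
```

```text
z>.03 px [226. 177.] n 174 rect [621.3  79.8] [25.4 25.5] 4.3 z 0.037
z>.03 px [334. 189.] n 816 rect [ 600.1 -113.6] [51.8 53.5] 46.2 z 0.0725
z>.03 px [221. 250.] n 768 rect [488.1  82.3] [48. 48.] 16.8 z 0.0485
z>.03 px [429. 265.] n 810 rect [ 473.5 -287.2] [35.2 68.7] 62.0 z 0.0504
z4-25 px [329. 198.] n 1932 rect [ 599.7 -115. ] [ 90.  112.8] 68.8 z 0.0085
z4-25 px [146. 195.] n 2254 rect [588.  227.5] [98.3 98.2] 3.9 z 0.0086
z4-25 px [413. 179.] n 239 rect [ 632.  -267.2] [31.8 32.3] 54.7 z 0.017
z4-25 px [223. 254.] n 1644 rect [484.9  82.7] [92.  92.2] 14.7 z 0.0086
z4-25 px [416. 267.] n 1260 rect [ 477.5 -290.1] [ 76.  120.5] 61.1 z 0.0086
z4-25 px [  2. 269.] n 92 rect [444.2 476.4] [41.3 10.5] 6.4 z 0.0123
z4-25 px [327. 269.] n 259 rect [ 460.2 -108.6] [31.7 31.3] 69.6 z 0.0162
```

```bash
python3 -m creep '1 0 0 0 -0.12 0.009 0;1 0 0 0 -0.12 0 0;1 0 3 1 0 0 0;1 0 4.5 1.6 0 0 0;1 0 4.5 1.6 0 0 0;1 0 4.5 1.6 0 0 0;1 0 3.5 1.2 0 0 0;1 0 0 0 0 0 0;1 0 0 0 0 0 0'; python3 -c "
from h import *
go(.6,-.1145,.13,75)
"
```

```text
time_s: 30.15
eef_pos: [0.5919, -0.1077, 0.1389]
eef_rot: [0.69, 0.097, 0.711, -0.089]
wrist_force: [-0.3, -1.1, 0.0]
opening: 1.002
 t 30.15 pos [ 0.5919 -0.1077  0.1389] yaw 74.9 tilt 1.81 open 1.002 F [-0.3 -1.1  0. ] q6 -1.69 q1 -0.38
  turn [-0.002 -0.031 -0.008] then shift cm [ 0.89 -0.45  0.96] | shift in present axes [ 0.85 -0.45  0.99]
```

```bash
python3 -m creep '1 0.5 -0.4 1 0 -0.031 -0.008;1 1 0 0 0 0 0;1 1 0 0 0 0 0;1 0 0 0 0 0 0'; python3 -c "
from h import *
go(.6,-.1145,.0235,75)
"
```

```text
time_s: 30.65
eef_pos: [0.597, -0.1168, 0.1101]
eef_rot: [0.699, 0.095, 0.702, -0.094]
wrist_force: [-0.2, 0.4, 0.6]
opening: 0.997
 t 30.65 pos [ 0.597  -0.1168  0.1101] yaw 74.6 tilt 0.27 open 0.997 F [-0.2  0.4  0.6] q6 -1.69 q1 -0.39
  turn [-0.007 -0.005  0.   ] then shift cm [8.66 0.3  0.23] | shift in present axes [8.66 0.3  0.27]
```

```bash
python3 -m creep '1 2 0.3 0.2 0 0 0;1 2 0 0 0 0 0;1 2 0 0 0 0 0;1 0 0 0 0 0 0'; python3 -c "
from h import *
go(.6,-.1145,.0235,75)
"
```

```text
time_s: 31.15
eef_pos: [0.5986, -0.1138, 0.0446]
eef_rot: [0.698, 0.095, 0.703, -0.094]
wrist_force: [0.1, -0.3, 0.4]
opening: 0.999
 t 31.15 pos [ 0.5986 -0.1138  0.0446] yaw 74.6 tilt 0.41 open 0.999 F [ 0.1 -0.3  0.4] q6 -1.68 q1 -0.38
  turn [-0.007 -0.007 -0.   ] then shift cm [ 2.11 -0.03  0.16] | shift in present axes [ 2.11 -0.03  0.17]
```

```bash
python3 -m creep '1 1.1 0 0.15 0 -0.007 0;1 1 0 0 0 0 0;1 0 0 0 0 0 0;0.2 0 0 0 0 0 0;0 0 0 0 0 0 0;0 0 0 0 0 0 0;0 0 0 0 0 0 0;0 0 0 0 0 0 0'; python3 -c "
from h import *
go(.6,-.1145,.0235,75)
"
```

```text
time_s: 32.15
eef_pos: [0.6013, -0.1145, 0.0237]
eef_rot: [0.702, 0.094, 0.7, -0.095]
wrist_force: [-0.0, -0.6, -2.4]
opening: 0.596
 t 32.15 pos [ 0.6013 -0.1145  0.0237] yaw 74.6 tilt 0.18 open 0.596 F [-0.  -0.6 -2.4] q6 -1.68 q1 -0.38
  turn [-0.006  0.003  0.   ] then shift cm [ 0.02 -0.03 -0.12] | shift in present axes [ 0.02 -0.03 -0.12]
```

```bash
python3 -m creep '0 -2 0 0 0 0 0;0 -3 0 0 0 0 0;0 -3 0 0 0 0 0;0 -3 0 0 0 0 0;0 -3 0 0 0 0 0;0 0 0 0 0 0 0'; python3 -c "
from h import *
go(.5878,.2275,.15,74.6)
"
```

```text
time_s: 32.9
eef_pos: [0.6013, -0.1145, 0.1741]
eef_rot: [0.703, 0.094, 0.698, -0.095]
wrist_force: [-0.3, -0.7, -1.4]
opening: 0.594
 t 32.9 pos [ 0.6013 -0.1145  0.1741] yaw 74.6 tilt 0.38 open 0.594 F [-0.3 -0.7 -1.4] q6 -1.68 q1 -0.38
  turn [0.001 0.007 0.001] then shift cm [  2.41  32.61 -10.39] | shift in present axes [  2.33  32.62 -10.38]
```

```bash
python3 -m creep '0 0 2 -0.6 0 0.007 0;0 -0.1 3.8 -1.2 0 0 0;0 -0.1 3.8 -1.2 0 0 0;0 -0.1 3.8 -1.2 0 0 0;0 -0.1 3.8 -1.2 0 0 0;0 -0.1 3.8 -1.2 0 0 0;0 0 3.8 -1.2 0 0 0;0 0 3.8 -1.2 0 0 0;0 0 2.5 -0.8 0 0 0;0 0 0 0 0 0 0'; python3 -c "
from h import *
go(.5878,.2275,.1,74.6)
"
```

```text
time_s: 34.15
eef_pos: [0.5748, 0.2327, 0.1634]
eef_rot: [0.69, 0.093, 0.711, -0.094]
wrist_force: [-0.8, -0.0, -2.0]
opening: 0.596
 t 34.15 pos [0.5748 0.2327 0.1634] yaw 74.8 tilt 1.73 open 0.596 F [-0.8 -0.  -2. ] q6 -1.12 q1 0.19
  turn [ 0.004 -0.03   0.005] then shift cm [ 6.34 -0.16  1.39] | shift in present axes [ 6.3  -0.13  1.58]
```

```bash
python3 -m creep '0 1 -0.1 1.4 0 -0.03 0.005;0 2 0 0 0 0 0;0 2 0 0 0 0 0;0 1.5 0 0 0 0 0;0 0 0 0 0 0 0'; python3 -c "
from h import *
go(.5878,.2275,.0235,74.6)
"
```

```text
time_s: 34.78
eef_pos: [0.5827, 0.2276, 0.0892]
eef_rot: [0.697, 0.092, 0.704, -0.095]
wrist_force: [-0.6, 0.1, -1.8]
opening: 0.597
 t 34.77 pos [0.5827 0.2276 0.0892] yaw 74.8 tilt 0.59 open 0.597 F [-0.6  0.1 -1.8] q6 -1.12 q1 0.18
  turn [ 0.004 -0.009  0.004] then shift cm [6.57 0.13 0.49] | shift in present axes [6.56 0.16 0.55]
```

```bash
python3 -m creep '0 1.5 0.15 0.5 0 -0.009 0.004;0 2 0 0 0 0 0;0 1.3 0 0 0 0 0;0 0.8 0 0 0 0 0;0 0 0 0 0 0 0'; python3 -c "
from h import *
go(.5878,.2275,.0235,74.6)
"
```

```text
time_s: 35.4
eef_pos: [0.5889, 0.2276, 0.0296]
eef_rot: [0.701, 0.094, 0.7, -0.094]
wrist_force: [-0.5, 0.2, -1.6]
opening: 0.596
 t 35.4 pos [0.5889 0.2276 0.0296] yaw 74.8 tilt 0.08 open 0.596 F [-0.5  0.2 -1.6] q6 -1.12 q1 0.18
  turn [ 0.003  0.001 -0.   ] then shift cm [ 0.61 -0.04 -0.1 ] | shift in present axes [ 0.61 -0.04 -0.11]
```

```bash
python3 -m creep '0 0.3 0 0 0 0 0;0 0.2 0 0 0 0 0;0 0.1 0 0 0 0 0;0 0 0 0 0 0 0'; python3 -m creep '0 0.15 0 0 0 0 0;0 0.1 0 0 0 0 0;0 0 0 0 0 0 0'
```

```text
time_s: 35.9
eef_pos: [0.5902, 0.2279, 0.0249]
eef_rot: [0.702, 0.094, 0.699, -0.093]
wrist_force: [0.6, 0.2, -1.4]
opening: 0.595
time_s: 36.28
eef_pos: [0.5907, 0.228, 0.0239]
eef_rot: [0.703, 0.094, 0.699, -0.093]
wrist_force: [0.3, 0.6, -1.1]
opening: 0.595
```

```bash
python3 -m creep '0 0.15 0 0 0 0 0;0 0.05 0 0 0 0 0;0.65 0 0 0 0 0 0;0.8 0 0 0 0 0 0;1 0 0 0 0 0 0;1 0 0 0 0 0 0;1 -2 0 0 0 0 0;1 -3 0 0 0 0 0;1 -4 0 0 0 0 0;1 -4 0 0 0 0 0'; python3 -m creep '1 -3 0 0 0 0 0;1 0 0 3 0 0 0;1 0 2 5 0 0 0;1 0 3 5 0 0 0;1 0 3 3 0 0 0;1 0 0 0 0 0 0;1 0 0 0 0 0 0'; python3 -c "
from h import *
go(.4,.4,.2,75)
p,W=cloud('side'); cv2.imwrite('pics/s9.png',p)";python3 m.py
```

```text
time_s: 37.52
eef_pos: [0.5888, 0.2277, 0.1571]
eef_rot: [0.701, 0.093, 0.7, -0.094]
wrist_force: [0.5, -0.2, 0.4]
opening: 1.0
time_s: 38.4
eef_pos: [0.7719, 0.2643, 0.2081]
eef_rot: [0.708, 0.095, 0.694, -0.092]
wrist_force: [-0.2, 0.2, -0.1]
opening: 0.996
 t 38.4 pos [0.7719 0.2643 0.2081] yaw 74.8 tilt 1.16 open 0.996 F [-0.2  0.2 -0.1] q6 -1.12 q1 0.19
  turn [-0.003  0.019 -0.008] then shift cm [  0.81   3.48 -39.44] | shift in present axes [  0.1    3.34 -39.46]
z>.03 px [226. 177.] n 173 rect [621.2  79.8] [25.6 25.3] 3.6 z 0.0367
z>.03 px [139. 189.] n 916 rect [590.  229.1] [52.5 52.9] 45.8 z 0.0723
z>.03 px [221. 250.] n 767 rect [488.2  82.2] [48.  47.7] 16.7 z 0.0486
z>.03 px [431. 260.] n 1045 rect [ 480.6 -291.3] [34.9 84.5] 60.7 z 0.0505
z4-25 px [330. 195.] n 2758 rect [ 598.7 -116.4] [ 93.3 113.5] 68.8 z 0.0085
z4-25 px [151. 199.] n 1363 rect [587.2 225.1] [ 95.1 100.4] 53.4 z 0.0088
z4-25 px [413. 179.] n 247 rect [ 631.9 -267.2] [31.5 32.8] 46.4 z 0.0162
z4-25 px [223. 254.] n 1646 rect [484.9  82.9] [90.  90.3] 16.5 z 0.0086
z4-25 px [418. 264.] n 1397 rect [ 477.7 -290. ] [ 72.6 121.1] 62.1 z 0.0086
z4-25 px [327. 269.] n 262 rect [ 460.3 -108.9] [31.1 32.3] 88.6 z 0.0164
```

View pics/s9.png

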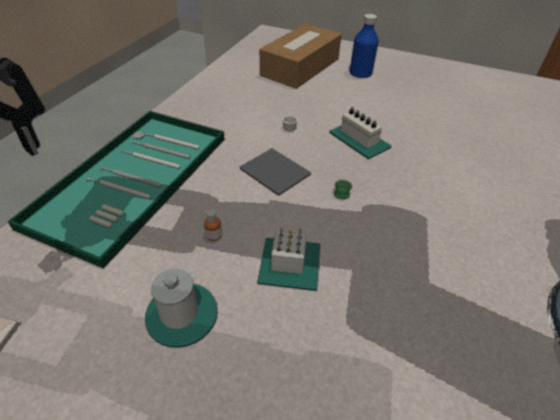

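```bash
python3 -c "
from bench import ctrl
print(ctrl.hand_in())"
```

```text
the job is handed in; nothing more can be done
None
```

All three containers are on their own mats, and I handed the job in at about 38.5 s of the 120 s allowed. I parked the jar on the steel slab, moved the block to the square mat and the rack to the oblong mat, then set the jar on the round mat.

The last check, from the top and side cameras with the gripper open and well clear, showed:

| Container | Distance from mat centre | Angle to mat |
|---|---|---|
| Jar | about 3 mm | not needed |
| Bur block | about 3 mm | under 1° |
| Tip rack | about 3 mm | about 1° |

- **Upright:** all three stood upright in the side picture.
- **Dish, bottle and cup:** none had moved by more than about 2 mm, which is within measurement noise.
- **Set-downs:** the wrist force is noisy by about 1 N, so it did not clearly show when the containers touched down. I went by the tool height matching the height at pick-up instead, and the pictures agreed.
- **Failed checks:** none failed, and no measurements disagreed beyond noise. The hand-in gave no verdict.

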